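# Clip the belt guard cover into the empty slot of the parts rack

## Robot

A 6-joint arm with a two-finger parallel gripper is mounted at the origin on the work surface. World frame = base frame: x ahead of the robot, y to its left, z up, the work surface at z = 0. Lengths are in m, angles in rad, forces in N, time in s.
With the tool pointing down it reaches from about 0.25 to 0.725 m from the base axis. Payload 4 kg.
Tool frame: the origin (TCP) lies on the centre line of the jaws, within the pads' length; the fingertips stand 22 mm ahead of it and the grasp point (between the pads) lies 3 mm ahead of it; z points along the fingers, y is the line along which they close (so a half turn about z gives the same grasp; the last joint's range is limited). The gripper opens to 85 mm and grips with 20 to 120 N. Pads are 22 mm wide; open, the fingers measure 114 mm over their backs; the gripper's body (76 mm by 85 mm) begins 54 mm behind the grasp point. The pads swing forward as they close: fully open they stand 13 mm farther back than shut.
Start: joints at [-1.223, 0.241, 0.005, 1.335, 0, 1.571], TCP at [0.17, -0.47, 0.253] pointing down, gripper open.
Joint ranges: [-2.72, 2.72], [-1.05, 1.87], [-1.09, 1.28], [-1.99, 2.15], [-1.42, 1.44], [-3.14, 3.14]. Speed limits (rad/s): [2.79, 2.79, 3.14, 3.14, 3.14, 3.14].

## Interface

Orientations are given as a unit quaternion [x, y, z, w].
In Python, from workcell import bot gives the robot as it stands.
- The arm moves only by the shell command python3 -m inch 'ROWS'. ROWS is JSON, one flat list of numbers, 7 for each row, row after row: the shift along the world's x, y, z in mm, then the turn, a rotation vector about the world's x, y, z in rad, then the opening in per cent of the stroke, from 0 (shut) to 100 (fully open). A call has 1 to 8 rows; each row is the pose to reach, as a shift and turn from the pose commanded when the call began; what a row does not reach only later rows make up. A row lasts 1/12 s, in which the tool goes at most 41.7 mm and 7.16 degrees, less where a joint would pass 70% of its speed; a pose out of reach is approached as far as the arm can. A call with a gripper value outside its range is refused whole. The fingers move at their own pace and stop on an object; the grip force is fixed at half the most. Time passes only in rows, so rows that repeat a pose let the fingers close. It gives the time, the measured TCP pose, the force, the opening and the grip force at its end, in the units of the state.
- bot.get_obs(): the state, without advancing time (a new reading comes with each control period).
- bot.camera(name): name is "scene" or "top" or "wrist"; returns the picture (384x512x3 uint8, blue, green, red); there is no depth.
- bot.camera_info(name): a dict with "intrinsics" (3x3 intrinsics, pixels), "camera_from_world" (4x4, takes a point from world to camera coordinates); the wrist camera has in their place "hand_eye" (4x4, takes a point from camera to tool coordinates, whose origin is the TCP and whose axes are the flange's). Camera axes: x right, y down, z forward; pixel columns grow to the right and rows downward; lengths in m; the calibration is good to about 2 mm. A picture is of the moment at which its call begins: read the wrist's pose just before it. camera_info takes no time and is no camera call.
- bot.job_done(): hands the job in; it is judged then, once.
Trained networks look in the newest picture that a camera, given by its name, has taken for a name from the list of things; names that differ only in an ending like _2 or _b are one class to them, and where a whole thing is asked for, a point or a joint stands for the part that bears it (a point fixed in the world has none). Each returns a list of dicts, best first, with "confidence" (0 to 1); they miss things now and then, are a little off and sometimes report something else, mostly with a low value. They report only what shows in the picture. A call takes as long as a camera call. They do not tell look-alikes from the thing itself.
- bot.silhouettes(camera, target): "mask" (384x512 bool, what is visible of it) and "uv" ([column, row] in pixels, amid what is visible of it).
- bot.spot_point(camera, target): "uv" ([column, row] in pixels: a listed point, or the origin of a listed thing).
The state is a dict: "clock": time; "joint_pos": joint angles; "joint_vel": joint speeds; "tau": joint torques, N m; "eef_pos": TCP position; "tool_rot": TCP orientation; "ft_force": force on the tool from outside, world axes, zero at the start; "ft_torque": the same for the moment, N m; "grip_width": finger opening in m; "grasp_force": force on a finger pad.
Only numpy, scipy, OpenCV 4.12 (cv2) and the standard library are available. Lean on these libraries where they do the work, as an engineer would, in place of code of your own. Each camera call takes 0.05 s, during which the arm holds its last target. There are 200 camera calls.

## Task

Two sprayed steel guard covers stand in wooden blocks on the smithy bench. Take the square-cornered one with the vent slots and push it straight down, with the gripper, into the empty spring clip of the rack until it stands upright and fully home on the bottom, then let go of it. Leave the round-topped covers where they are.

Things in the scene. Friction and masses are not known exactly. Their poses are not given: they have to be found in the camera images.
- belt_cover: Cover to load: grey steel panel 120 mm wide (its y), 10 thick (x), 105 high, square corners, three dark vent slots; centred on top a grip tab 50 wide (y), 10 thick, 45 high: 150 in all. About 0.4 kg. Origin: centre of its underside, z up; both faces alike. It stands loosely in one of two fixed wooden blocks (90 x 150, 50 high; slot along y, 14 wide, 30 deep).
- rack: Empty rack clip, fixed, steel base 76 mm (x) by 176 (y). Origin: centre of its underside, z up. Slot along y at x=0, floor z=20. Two sprung jaws, 80 long, 4 apart, each yields 12 in x; flared mouth from 26 wide at z=80 to 4 at z=55. End posts 90 high, inner faces at y=+-78. Going in takes a 10-20 N push; the cover, either way round, is home on the floor and stays clipped.
- wheel_cover: Bystander: round-topped grey steel cover, 90 mm wide (its y), 10 thick (x), 150 high with its 30 wide tab, standing in the other wooden block. Origin: centre of its underside, z up.
- loaded_cover: Bystander: same round-topped cover, 90 mm wide (its y), 10 thick, 150 high, already clipped into a second clip like the empty one. Origin: centre of its underside, z up.
There are look-alikes about, which are no part of the job. What is shaped like the belt_cover but green or yellow is not meant.

How it is judged:
On the way:
1. the square-cornered cover is pushed home on the floor of the empty clip while the gripper touches it (not dropped in) (z of belt_cover in the frame of rack between 0.014 and 0.027 m and x of belt_cover in the frame of rack between -0.012 and 0.012 m and y of belt_cover in the frame of rack between -0.022 and 0.022 m and angle between the x axis of belt_cover and the x axis of rack, either way round below 0.18 rad and angle between belt_cover's own z axis and vertical below 0.18 rad and contact force between the fingers and belt_cover above 0.5 N), for 0.1 s.
At the end, for the whole second after the job is handed in: The square-cornered cover stands at rest in the clip that was empty, its underside within 7 mm of the slot floor, within 12 mm across and 22 mm along the slot of the middle, upright and in line with the slot within 10 degrees; both round-topped covers are within 30 mm of where they stood (z of belt_cover in the frame of rack between 0.014 and 0.027 m and x of belt_cover in the frame of rack between -0.012 and 0.012 m and y of belt_cover in the frame of rack between -0.022 and 0.022 m and angle between the x axis of belt_cover and the x axis of rack, either way round below 0.18 rad and angle between belt_cover's own z axis and vertical below 0.18 rad and linear speed of belt_cover below 0.03 m/s and distance of each of wheel_cover, loaded_cover from where it was at the start of the episode below 0.03 m); the robot touches nothing.
It fails at once if a round-topped cover is moved by more than 30 mm (distance of any of wheel_cover, loaded_cover from where it was at the start of the episode above 0.03 m).
It also fails if it takes over 35 s, if anything falls off the work surface, if the arm or the gripper's body presses on something with over 40 N, if the wrist force passes 120 N, or if a joint passes its speed limit or range.

## Working session

There is one attempt and no reset: what is moved stays moved. The work goes in short steps, Python scripts to look and compute and a shell command to move; the robot and the scene stay as the last step left them, time stands still between calls to the robot, and variables do not carry over. Pictures are saved under pics/ and viewed, at most 10 in all, crops included, and the job is handed in when it is done.

```bash
mkdir -p pics
python3 - <<'E'
from workcell import bot
import cv2,numpy as np
a=bot.camera("scene");b=bot.camera("top")
cv2.imwrite("pics/a.png",a);cv2.imwrite("pics/b.png",b)
for c in("scene","top"):
    i=bot.camera_info(c);print(c,np.round(i["intrinsics"],1).tolist(),np.round(i["camera_from_world"],3).tolist())
    for t in("belt_cover","rack","wheel_cover","loaded_cover"):
        print(t,[(round(d["confidence"],2),np.round(d["uv"]).tolist()) for d in bot.spot_point(c,t)])
print(bot.get_obs())
E
```

```text
scene [[418.9, 0.0, 261.4], [0.0, 418.9, 189.6], [0.0, 0.0, 1.0]] [[0.465, 0.885, 0.002, -0.204], [0.725, -0.379, -0.575, -0.434], [-0.508, 0.269, -0.818, 1.379], [0.0, 0.0, 0.0, 1.0]]
belt_cover [(0.92, [221.0, 228.0]), (0.85, [220.0, 310.0]), (0.84, [146.0, 275.0]), (0.7, [293.0, 271.0])]
rack [(0.69, [343.0, 187.0])]
wheel_cover [(0.9, [214.0, 164.0])]
loaded_cover [(0.94, [309.0, 129.0])]
top [[380.1, 0.0, 249.6], [0.0, 380.1, 192.8], [0.0, 0.0, 1.0]] [[-0.019, -1.0, 0.013, -0.083], [-0.983, 0.016, -0.181, 0.623], [0.181, -0.016, -0.983, 0.749], [0.0, 0.0, 0.0, 1.0]]
belt_cover [(0.93, [301.0, 187.0]), (0.7, [382.0, 180.0]), (0.68, [330.0, 123.0]), (0.58, [252.0, 126.0])]
rack [(0.59, [153.0, 186.0])]
wheel_cover [(0.57, [270.0, 275.0])]
loaded_cover [(0.76, [146.0, 279.0])]
{'clock': 0.5, 'joint_pos': array([-1.22299400e+00,  2.40621641e-01,  4.94784219e-03,  1.33516227e+00,
       -4.91867478e-05,  1.57081396e+00]), 'joint_vel': array([ 0.00081753, -0.00031545,  0.00128455, -0.00078565,  0.00094529,
       -0.00028177]), 'tau': array([ 3.65563610e-04, -3.71859097e+01,  2.52461439e+01,  2.72081881e-03,
        9.55897804e-06,  2.48961193e-06]), 'eef_pos': array([ 0.17039983, -0.47005727,  0.2532757 ]), 'tool_rot': array([ 9.84918786e-01,  1.73017295e-01, -2.76603909e-05, -1.53135811e-05]), 'ft_force': array([-0.45424599, -0.50722654, -0.04325387]), 'ft_torque': array([0.03795028, 0.02585196, 0.03958129]), 'grasp_force': 0.0, 'grip_width': 0.08585878589972454}
```

View pics/a.png

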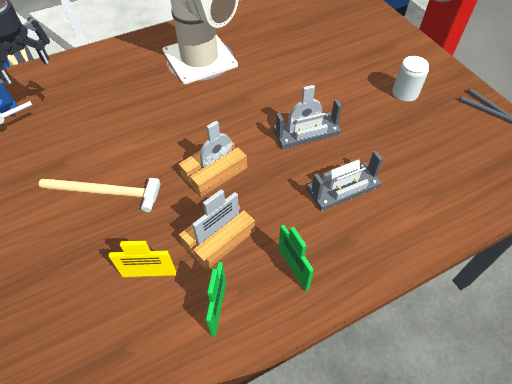

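View pics/b.png

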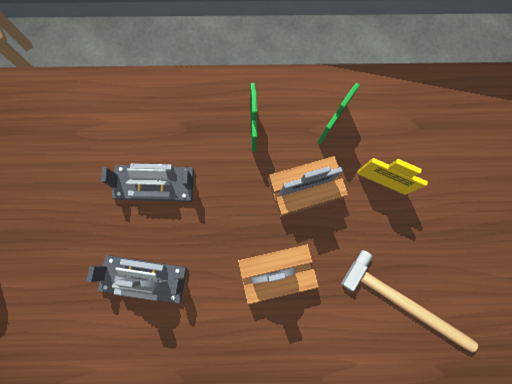

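The top view shows the grey cover in its block at about (310,180) and the empty rack at (152,182). The second rack, at (145,279), is loaded, and the green and yellow covers are look-alikes. Next I fit poses to the masks from both cameras.

```bash
cat > h.py <<'E'
from workcell import bot
import cv2,numpy as np
from scipy.optimize import minimize
from scipy.spatial.transform import Rotation as R
def box(x,y,z):return np.array([[a,b,c] for a in x for b in y for c in z],float)/1000
BELT=[box((-5,5),(-60,60),(0,105)),box((-5,5),(-25,25),(105,150))]
RACK=[box((-38,38),(-88,88),(0,20)),box((-15,15),(78,88),(0,90)),box((-15,15),(-88,-78),(0,90)),box((-17,17),(-40,40),(20,80))]
def cam(c):
    i=bot.camera_info(c);return np.array(i["intrinsics"]),np.array(i["camera_from_world"])
def proj(P,K,T):
    q=(P@T[:3,:3].T+T[:3,3])@K.T;return q[:,:2]/q[:,2:]
def render(parts,p,z,K,T,S=4,hide=None):
    m=np.zeros((384*S,512*S),np.uint8)
    Rm=R.from_euler('ZY',[p[2],p[3] if len(p)>3 else 0]).as_matrix()
    for P in parts:
        u=proj(P@Rm.T+[p[0],p[1],z],K,T)
        cv2.fillConvexPoly(m,cv2.convexHull(((u+.5)*S).astype(np.float32)).round().astype(np.int32),1)
    return cv2.resize(m.astype(np.float32),(512,384),interpolation=cv2.INTER_AREA)
def back(uv,z,K,T):
    d=T[:3,:3].T@np.linalg.inv(K)@[uv[0],uv[1],1];o=-T[:3,:3].T@T[:3,3];return o+d*(z-o[2])/d[2]
def fit(parts,p0,z,views,steps):
    def cost(p):return sum(np.abs(render(parts,p,z,K,T)-m).sum() for m,K,T in views)
    best=None
    for k in range(2):
        s=np.array([p0]+[np.array(p0)+np.eye(len(p0))[i]*steps[i] for i in range(len(p0))])
        r=minimize(cost,p0,method='Nelder-Mead',options=dict(initial_simplex=s,xatol=1e-4,fatol=.1,maxiter=400));p0=r.x
    return r.x,r.fun,sum(m.sum() for m,_,_ in views)
E
cat > m.py <<'E'
from h import *
near={"belt_cover":{"scene":(217,218),"top":(310,180)},"rack":{"scene":(343,185),"top":(152,182)}}
for c in("scene","top"):bot.camera(c)
for t,parts,z,yaw,tilt in(("belt_cover",[b[:] for b in BELT],.02,.2,[0.]),("rack",RACK,0,0,[])):
    vs=[]
    for c in("scene","top"):
        L=bot.silhouettes(c,t);d=min(L,key=lambda d:np.hypot(*(np.array(d["uv"])-near[t][c])))
        print(t,c,d["confidence"],d["uv"],d["mask"].sum());vs.append((d["mask"].astype(np.float32),*cam(c)))
    if t=="belt_cover": # only part above block top (z>50) visible
        parts=[box((-5,5),(-60,60),(30,105)),BELT[1]]
    p0=[*back(near[t]["top"],.09 if t!="rack" else .03,*cam("top"))[:2],yaw]+tilt
    print(np.round(p0,3))
    for y in (yaw,-yaw) if yaw else (0,):
        q=list(p0);q[2]=y
        r=fit(parts,q,z,vs,[.01,.01,.1,.05][:len(p0)]);print(np.round(r[0],4),r[1:])
E
python3 m.py
```

```text
belt_cover scene 0.97 [217.5, 210.9] 1355
belt_cover top 0.69 [310.9, 181.5] 799
[ 0.64  -0.218  0.2    0.   ]
[ 6.380e-01 -2.169e-01  2.909e-01  2.000e-04] (np.float64(159.9375), np.float32(2154.0))
[ 0.6386 -0.2172  0.2902 -0.0027] (np.float64(157.6875), np.float32(2154.0))
rack scene 0.57 [341.9, 180.8] 2306
rack top 0.79 [148.9, 180.9] 2991
[0.654 0.12  0.   ]
[ 0.6568  0.1221 -0.0403] (np.float64(386.5), np.float32(5297.0))
```

```bash
python3 -m inch '[468,253,17,0,0,1.513,55, 468,253,17,0,0,1.513,55, 468,253,17,0,0,1.513,55, 468,253,17,0,0,1.513,55, 468,253,17,0,0,1.513,55, 468,253,17,0,0,1.513,55, 468,253,17,0,0,1.513,55, 468,253,17,0,0,1.513,55]'
```

```text
clock: 1.47
eef_pos: [0.4651, -0.3103, 0.2642]
tool_rot: [0.779, 0.626, -0.0, 0.0]
ft_force: [-0.0, -0.8, 0.0]
grip_width: 0.0467
grasp_force: 0.0
```

Run:
```python
from h import *
K,T=cam("top")
for uv in((254,150),(322,142),(356,87),(252,85)):print(uv,np.round(back(uv,0,K,T),3),np.round(back(uv,.15,K,T),3))
o=bot.get_obs();print(o["clock"],o["eef_pos"],R.from_quat(o["tool_rot"]).as_matrix().round(3).tolist())
```

```text
(254, 150) [ 0.732 -0.107  0.   ] [ 0.687 -0.102  0.15 ]
(322, 142) [ 0.749 -0.266  0.   ] [ 0.701 -0.234  0.15 ]
(356, 87) [ 0.886 -0.356  0.   ] [ 0.814 -0.307  0.15 ]
(252, 85) [ 0.894 -0.106  0.   ] [ 0.82  -0.101  0.15 ]
1.4667 [ 0.46511891 -0.31030842  0.26415344] [[0.215, 0.977, 0.0], [0.977, -0.215, -0.0], [-0.0, 0.0, -1.0]]
```

```bash
python3 -m inch '[173,93,1,0,0,0.506,55, 173,93,1,0,0,0.506,55, 173,93,1,0,0,0.506,55, 173,93,1,0,0,0.506,55, 173,93,1,0,0,0.506,55, 173,93,1,0,0,0.506,55, 173,93,1,0,0,0.506,55]'
```

```text
clock: 2.05
eef_pos: [0.6376, -0.2171, 0.2632]
tool_rot: [0.599, 0.801, -0.0, -0.001]
ft_force: [-0.9, -0.7, -0.2]
grip_width: 0.0468
grasp_force: 0.0
```

Run:
```python
from h import *
o=bot.get_obs();im=bot.camera("wrist");i=bot.camera_info("wrist")
X=np.eye(4);X[:3,:3]=R.from_quat(o["tool_rot"]).as_matrix();X[:3,3]=o["eef_pos"]
K=np.array(i["intrinsics"]);T=np.linalg.inv(X@np.array(i["hand_eye"]))
r=np.array([.638,-.217,.29])
Rm=R.from_euler('z',.29).as_matrix()
for P in BELT:
    u=proj(P@Rm.T+[.638,-.217,.02],K,T)
    h=cv2.convexHull(u.astype(np.float32)).round().astype(np.int32)
    cv2.polylines(im,[h],True,(0,0,255),1)
cv2.imwrite("pics/w.png",im)
print(o["eef_pos"],o["tool_rot"],o["clock"])
L=bot.silhouettes("wrist","belt_cover")
for d in L:print(d["confidence"],d["uv"],d["mask"].sum())
```

```text
[ 0.63755088 -0.21713143  0.26323771] [ 5.99213305e-01  8.00588721e-01 -4.61589047e-04 -9.49823105e-04] 2.05
0.9 [452.3, 93.4] 3888
0.89 [364.7, 255.7] 1166
0.77 [255.0, 178.2] 2081
0.75 [233.8, 309.4] 3597
```

View pics/w.png

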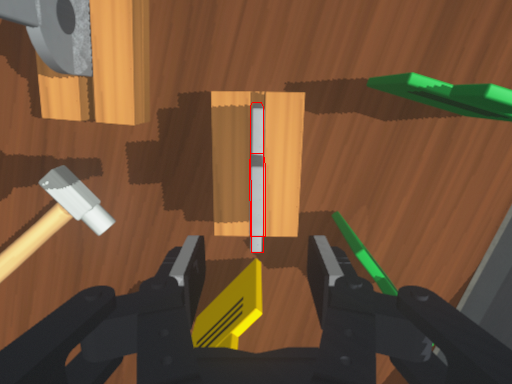

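The wrist view shows the projected cover outline lying on the real one, at columns 250-264 and rows 102-252, midway between the fingers. So I descend and grip.

```bash
python3 -m inch '[0,0,-40,0,0,0,55, 0,0,-80,0,0,0,55, 0,0,-113,0,0,0,55, 0,0,-113,0,0,0,55, 0,0,-113,0,0,0,0, 0,0,-113,0,0,0,0, 0,0,-113,0,0,0,0, 0,0,-113,0,0,0,0]'
```

```text
clock: 2.82
eef_pos: [0.6385, -0.2199, 0.1562]
tool_rot: [0.601, 0.8, 0.001, 0.004]
ft_force: [-0.2, -0.7, 5.1]
grip_width: 0.0093
grasp_force: 59.8
```

```bash
python3 -m inch '[0,0,0,0,0,0,0, 0,0,0,0,0,0,0, 0,0,10,0,0,0,0, 0,0,40,0,0,0,0, 0,0,80,0,0,0,0, 0,0,115,0,0,0,0, 0,0,115,0,0,0,0]'
```

```text
clock: 3.4
eef_pos: [0.6393, -0.2193, 0.2771]
tool_rot: [0.6, 0.8, 0.002, 0.007]
ft_force: [0.5, -0.6, -2.0]
grip_width: 0.0093
grasp_force: 59.7
```

```bash
python3 -m inch '[18,341,0,0,0,-0.33,0, 18,341,0,0,0,-0.33,0, 18,341,0,0,0,-0.33,0, 18,341,0,0,0,-0.33,0, 18,341,0,0,0,-0.33,0, 18,341,0,0,0,-0.33,0, 18,341,0,0,0,-0.33,0, 18,341,0,0,0,-0.33,0]'
```

```text
clock: 4.07
eef_pos: [0.6532, 0.115, 0.2668]
tool_rot: [0.723, 0.69, -0.001, -0.0]
ft_force: [-0.2, 0.0, -4.2]
grip_width: 0.0094
grasp_force: 59.6
```

```bash
python3 -m inch '[18,40,0,0,0,0,0, 18,40,0,0,0,0,0]' >/dev/null 2>&1 <<< '' & sleep 0; true
```

```text
(no output)
```

That second call was my mistake: it sent a needless move in the background. I'll check where the arm is now.

```bash
sleep 2
cat > w.py <<'E'
from h import *
import sys
o=bot.get_obs();im=bot.camera("wrist");i=bot.camera_info("wrist")
X=np.eye(4);X[:3,:3]=R.from_quat(o["tool_rot"]).as_matrix();X[:3,3]=o["eef_pos"]
K=np.array(i["intrinsics"]);T=np.linalg.inv(X@np.array(i["hand_eye"]))
rk=[.6568,.1221,-.04]
def draw(im,parts,p,z,K,T,col):
    Rm=R.from_euler('z',p[2]).as_matrix()
    for P in parts:
        h=cv2.convexHull(proj(P@Rm.T+[p[0],p[1],z],K,T).astype(np.float32)).round().astype(np.int32)
        cv2.polylines(im,[h],True,col,1)
draw(im,RACK,rk,0,K,T,(0,0,255))
s=bot.camera("scene");t=bot.camera("top")
draw(s,RACK,rk,0,*cam("scene"),(0,0,255));draw(t,RACK,rk,0,*cam("top"),(0,0,255))
a=cv2.resize(s[70:230,240:440],None,fx=2,fy=2);b=cv2.resize(t[120:280,70:270],None,fx=2,fy=2)
cv2.imwrite(sys.argv[1],np.vstack([np.hstack([a,b]),cv2.resize(im,(341,256)) if 0 else cv2.copyMakeBorder(im[100:356],0,0,0,288,cv2.BORDER_CONSTANT)]))
print(o["clock"],o["eef_pos"],o["tool_rot"],o["ft_force"],o["grip_width"])
# held cover pose, from scene+top masks
E
python3 w.py pics/c.png
```

```text
4.2333 [0.67208955 0.1617686  0.26405868] [ 7.20371342e-01  6.93584018e-01  5.26008139e-04 -2.46216375e-03] [-0.12773069  0.68941828 -4.79293532] 0.009260576217751969
```

View pics/c.png

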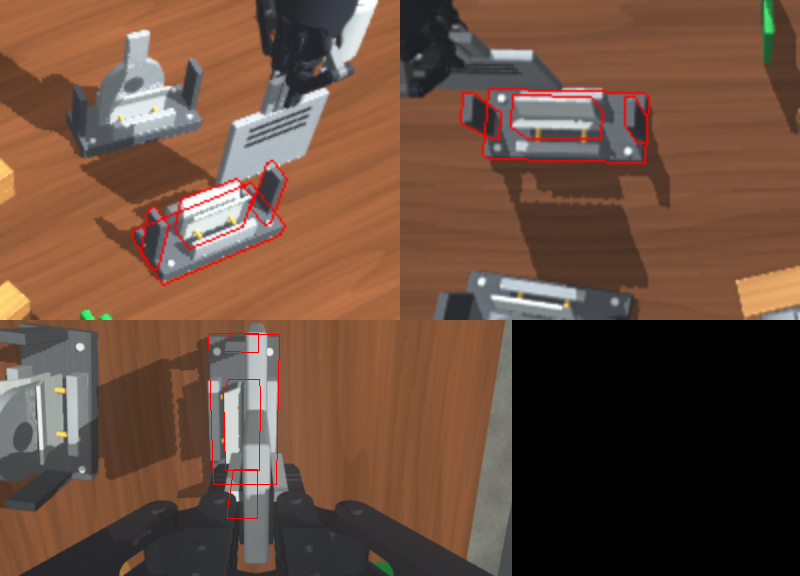

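The stray move was harmless: the cover is still held upright above the rack at about (250,145) in the scene crop, and the rack outline fits. In the wrist part the base edges are at columns 209 and 279. I move back over the clip.

```bash
python3 -m inch '[-16,-42,0,0,0,0,0, -16,-42,0,0,0,0,0, -16,-42,0,0,0,0,0, -16,-42,0,0,0,0,0, -16,-42,0,0,0,0,0]'
```

```text
clock: 4.8
eef_pos: [0.6563, 0.11, 0.2679]
tool_rot: [0.724, 0.69, 0.001, 0.0]
ft_force: [0.7, 0.6, -3.9]
grip_width: 0.0094
grasp_force: 60.8
```

```bash
cat > c.py <<'E'
from h import *
import sys
vs=[]
for c in("scene","top"):
    bot.camera(c);K,T=cam(c)
    o=bot.get_obs();e=o["eef_pos"];g=proj(np.array([e-[0,0,.08]]),K,T)[0]
    L=bot.silhouettes(c,"belt_cover");d=min(L,key=lambda d:np.hypot(*(np.array(d["uv"])-g)))
    print(c,d["confidence"],d["uv"],g,d["mask"].sum());vs.append((d["mask"].astype(np.float32),K,T))
z=e[2]-.136
par=[BELT[0],box((-5,5),(-25,25),(105,118))]
p0=[e[0],e[1],-.04]
# scene only panel/tab below the fingers
for z in (z-.006,z,z+.006):
    r=fit(par,p0,z,vs[:1],[.01,.01,.05]);print("scene",z,np.round(r[0],4),r[1:])
    r=fit(par,p0,z,vs,[.01,.01,.05]);print("both",z,np.round(r[0],4),r[1:])
print(o["eef_pos"],o["tool_rot"],o["ft_force"])
E
python3 c.py; python3 w.py pics/d.png
```

```text
scene 0.71 [352.8, 138.1] [352.15127937 140.55835249] 1637
top 0.58 [146.0, 161.1] [135.85289297 162.12835855] 916
scene 0.12537926405190336 [ 0.6515  0.1184 -0.0395] (np.float64(226.375), np.float32(1637.0))
both 0.12537926405190336 [ 0.6568  0.1132 -0.0276] (np.float64(1114.1875), np.float32(2553.0))
scene 0.13137926405190337 [ 0.6558  0.1142 -0.0319] (np.float64(234.75), np.float32(1637.0))
both 0.13137926405190337 [ 0.6567  0.1132 -0.044 ] (np.float64(1003.8125), np.float32(2553.0))
scene 0.13737926405190337 [ 0.6592  0.1101 -0.0229] (np.float64(248.625), np.float32(1637.0))
both 0.13737926405190337 [ 0.6568  0.1121 -0.0583] (np.float64(1079.125), np.float32(2553.0))
[0.65629164 0.11112233 0.26737926] [7.23468384e-01 6.90357350e-01 4.31627922e-04 2.02846573e-04] [ 0.53455277  0.27148148 -4.150324  ]
5.0 [0.65623638 0.1112377  0.26719059] [7.23400469e-01 6.90428612e-01 2.69644910e-04 1.44477220e-04] [ 0.08175659 -0.37462225 -3.25249762] 0.009193528563331946
```

View pics/d.png

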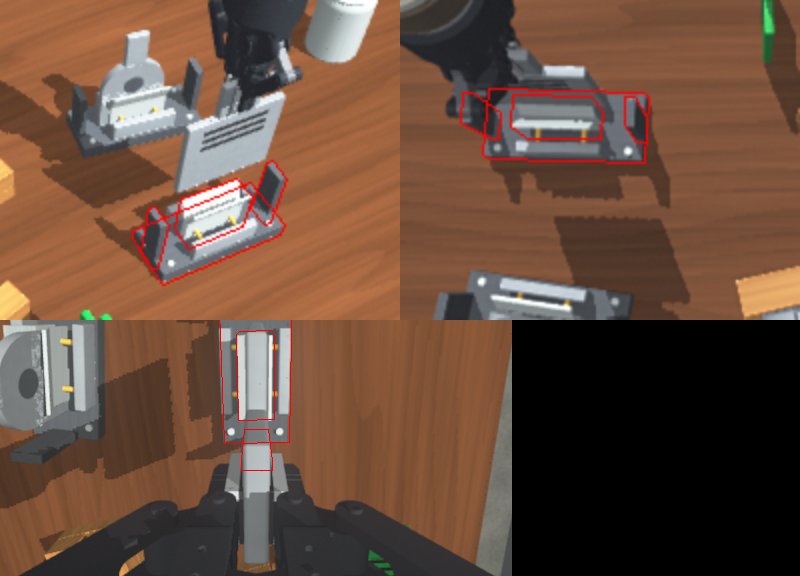

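The wrist crop no longer shows the panel end where I expect it, and the scene slope suggests the cover may be pitched in the grip. I fit that tilt and overlay the result.

```bash
cat > t.py <<'E'
from h import *
import sys
o=bot.get_obs();e=o["eef_pos"];yaw=-.045
im=bot.camera("wrist");i=bot.camera_info("wrist")
X=np.eye(4);X[:3,:3]=R.from_quat(o["tool_rot"]).as_matrix();X[:3,3]=e
Kw=np.array(i["intrinsics"]);Tw=np.linalg.inv(X@np.array(i["hand_eye"]))
s=bot.camera("scene");K,T=cam("scene")
g=proj(np.array([e-[0,0,.08]]),K,T)[0]
d=min(bot.silhouettes("scene","belt_cover"),key=lambda d:np.hypot(*(np.array(d["uv"])-g)));m=d["mask"].astype(np.uint8)
par=[BELT[0],box((-5,5),(-25,25),(105,150))]
def pts(P,p): # p: dy along cover, dz, pitch about cover x at grasp point
    A=R.from_euler('ZX',[yaw,p[2]]).as_matrix();return (P+[0,p[0],p[1]-.136])@A.T+e
def rend(p,S=4):
    M=np.zeros((384*S,512*S),np.uint8)
    for P in par:cv2.fillConvexPoly(M,cv2.convexHull(((proj(pts(P,p),K,T)+.5)*S).astype(np.float32)).round().astype(np.int32),1)
    return cv2.resize(M.astype(np.float32),(512,384),interpolation=cv2.INTER_AREA)
W=np.ones(m.shape);gz=proj(np.array([e-[0,0,.027]]),K,T)[0];W[:int(gz[1])]=0
f=lambda p:(W*np.abs(rend(p)-m)).sum()
for p0 in(0,.15,-.15):
    r=minimize(f,[0,0,p0],method='Nelder-Mead',options=dict(initial_simplex=[[0,0,p0],[.01,0,p0],[0,.01,p0],[0,0,p0+.1]]));print(np.round(r.x,4),r.fun,m.sum())
    if p0==0 or r.fun<b.fun:b=r
for I,k,t in((im,Kw,Tw),(s,K,T)):
  for q,col in((b.x,(0,0,255)),([0,0,0],(0,255,255))):
    for P in par:cv2.polylines(I,[cv2.convexHull(proj(pts(P,q),k,t).astype(np.float32)).round().astype(np.int32)],True,col,1)
cv2.imwrite(sys.argv[1],np.vstack([np.hstack([im[:, :400],cv2.resize(s[70:262,280:480],None,fx=2,fy=2)])]))
E
python3 t.py pics/e.png
```

```text
[0.0003 0.003  0.028 ] 119.375 1568
[0.0019 0.0038 0.0289] 117.9375 1568
[0.0031 0.0028 0.018 ] 118.25 1568
```

View pics/e.png

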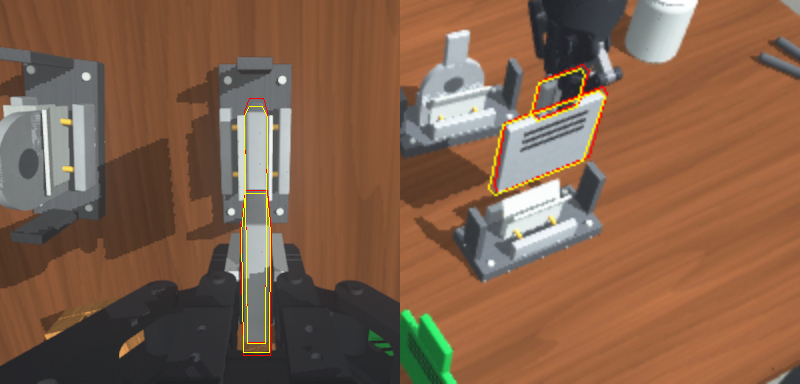

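The cover hangs upright: the yellow and red outlines coincide, and in the wrist view both slot and cover are centred near column 256. I shift 9 mm along y and descend in steps.

```bash
python3 -m inch '[0,9,0,0,0,0,0, 0,9,-10,0,0,0,0, 0,9,-25,0,0,0,0, 0,9,-40,0,0,0,0, 0,9,-50,0,0,0,0, 0,9,-55,0,0,0,0, 0,9,-55,0,0,0,0, 0,9,-55,0,0,0,0]'
```

```text
clock: 5.97
eef_pos: [0.6561, 0.1201, 0.2121]
tool_rot: [0.723, 0.69, 0.0, -0.0]
ft_force: [-0.2, 0.0, -3.5]
grip_width: 0.0092
grasp_force: 60.7
```

```bash
python3 -m inch '[0,0,-6,0,0,0,0, 0,0,-12,0,0,0,0, 0,0,-18,0,0,0,0, 0,0,-24,0,0,0,0, 0,0,-30,0,0,0,0, 0,0,-35,0,0,0,0, 0,0,-35,0,0,0,0]'
```

```text
clock: 6.55
eef_pos: [0.6563, 0.1203, 0.1794]
tool_rot: [0.723, 0.69, 0.002, 0.001]
ft_force: [-1.9, -0.3, 3.2]
grip_width: 0.0093
grasp_force: 62.1
```

```bash
python3 -m inch '[0,0,-5,0,0,0,0, 0,0,-10,0,0,0,0, 0,0,-15,0,0,0,0, 0,0,-20,0,0,0,0, 0,0,-23,0,0,0,0, 0,0,-23,0,0,0,0]'
```

```text
clock: 7.05
eef_pos: [0.6566, 0.1205, 0.1565]
tool_rot: [0.723, 0.691, 0.002, 0.001]
ft_force: [-1.9, 0.8, 5.2]
grip_width: 0.0089
grasp_force: 62.3
```

```bash
python3 -m inch '[0,0,-2,0,0,0,0, 0,0,-4,0,0,0,0, 0,0,-5,0,0,0,0, 0,0,-5,0,0,0,0]'
```

```text
clock: 7.38
eef_pos: [0.6569, 0.121, 0.1562]
tool_rot: [0.723, 0.691, 0.004, 0.002]
ft_force: [-7.7, 2.9, 22.5]
grip_width: 0.0095
grasp_force: 64.6
```

It stopped at TCP z 0.156, the same height as when gripped in the block, whose slot floor is also at 20 mm. The force rose to 22 N, so it is home. I ease off, release and retreat.

```bash
python3 -m inch '[0,0,0,0,0,0,0, 0,0,3,0,0,0,0, 0,0,4,0,0,0,50, 0,0,4,0,0,0,50, 0,0,4,0,0,0,50, 0,0,4,0,0,0,50, 0,0,4,0,0,0,50]'
```

```text
clock: 7.97
eef_pos: [0.656, 0.1197, 0.1523]
tool_rot: [0.724, 0.69, -0.0, -0.0]
ft_force: [-0.1, -0.6, -0.8]
grip_width: 0.0427
grasp_force: 0.0
```

```bash
python3 -m inch '[0,0,15,0,0,0,50, 0,0,40,0,0,0,50, 0,0,75,0,0,0,50, 0,0,110,0,0,0,50, 0,-20,110,0,0,0,50, 0,-60,110,0,0,0,50, 0,-100,110,0,0,0,50, 0,-100,110,0,0,0,50]'
cat > v.py <<'E'
from h import *
vs=[]
for c,n in(("scene",(345,165)),("top",(150,160))):
    im=bot.camera(c);L=bot.silhouettes(c,"belt_cover");d=min(L,key=lambda d:np.hypot(*(np.array(d["uv"])-n)))
    print(c,d["confidence"],d["uv"]);vs.append((d["mask"].astype(np.float32),*cam(c)))
    if c=="scene":s=im
    else:t=im
for z in(.014,.02,.026,.032):
    r=fit([box((-5,5),(-60,60),(60,105)),BELT[1]],[.657,.122,-.04],z,vs,[.01,.01,.05]);print(z,np.round(r[0],4),r[1:])
cv2.imwrite("pics/f.png",np.hstack([cv2.resize(s[70:230,240:440],None,fx=2,fy=2),cv2.resize(t[120:280,70:270],None,fx=2,fy=2)]))
E
python3 v.py
```

```text
clock: 8.63
eef_pos: [0.656, 0.0127, 0.2628]
tool_rot: [0.726, 0.688, -0.001, 0.001]
ft_force: [0.5, 0.1, -0.3]
grip_width: 0.0426
grasp_force: 0.0
scene 0.98 [354.2, 162.6]
top 0.86 [255.5, 114.7]
0.014 [ 0.6581  0.123  -0.0958] (np.float64(1465.9375), np.float32(1537.0))
0.02 [ 0.6612  0.1195 -0.0383] (np.float64(1491.3125), np.float32(1537.0))
0.026 [ 0.6635  0.1156 -0.0038] (np.float64(1522.0), np.float32(1537.0))
0.032 [ 0.67    0.1118 -0.0871] (np.float64(1540.75), np.float32(1537.0))
```

View pics/f.png

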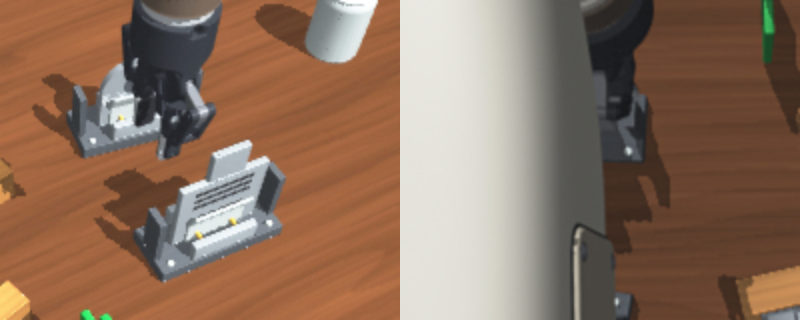

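The scene crop shows the slotted cover upright and seated in the clip, panel at about (225,190) between the posts, and the gripper clear. The top view is blocked by the arm.

```bash
python3 -c "
from workcell import bot
print(bot.job_done())"
```

```text
the job is handed in; nothing more can be done
None
```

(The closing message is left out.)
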